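# Close and lock the pressure cooker

### The job

Close the pressure cooker: while the lid still stands on the worktop, raise its fold-down handle all the way so that the two jaws open, then set the lid gently on the pot with the jaws clear of the pot's side handles and, with the handle still up, push it firmly but not violently down until its stiff sealing ring is bedded all round and the steel edge sits on the rim. Then fold the handle down and press it, without forcing it, until it snaps in flat under its two spring clips and the jaws are locked under the pot's lip, and let go; the pot stays standing where it is and the things around are left alone.

Things in the scene. Friction and masses are not known exactly. Their poses are not given: they have to be found in the camera images.
- pot: Open steel pressure-cooker pot, loose, 1.6 kg (all sizes in mm). Origin: centre of underside, z up. Outside radius 85, rim top at z 95, mouth of radius 82, outward lip of radius 92 from z 90 to 95. Two black side handles at +y and -y, each 75 wide, reaching 133 from the axis, up to z 89: the jaws must not come down on them, so keep the lid's x within 50 degrees of the pot's x, either way round.
- pot_rim (a point): Centre of the pot's mouth, level with the rim's top (z 95 in the pot's frame).
- lid: Round steel lid, loose, 0.9 kg in all, upright on its skirt on the worktop (sizes in mm). Origin: centre of the skirt's underside, z up. Skirt of radius 80, tapered to 74 over the lowest 6, fits the pot's mouth; flat edge of radius 93, underside at z 18; dome to z 32, black hub of radius 28 to z 57, small valve at x 38, y 46 to z 45. A steel bridge along x carries a sliding jaw at each end.
- seat (a point): Centre of the lid, level with its edge's underside (lid z 18), which must sit on the rim; the lid's origin is then 77 above the pot's. Below the edge, at radius 84 to 89, a stiff sealing ring stands 4 proud. It holds the lid up until about 20 N (its weight of 9 included) bear on it, then slides into its groove until the edge meets the rim hard, and stays in.
- catch_l: Sprung steel clip on a black block beside the handle's arm at y 34 (catch_r: the same at y -34), at lid x -40. Its sloping nose, lid z 56 to 63, is pushed 3.5 outward by the coming arm and snaps back over it. Frame: the lid's, shifted outward by its travel.
- hinge (a point): Middle of the handle's hinge axis, which runs along the lid's y, at lid z 50 on the lid's axis. On the worktop the lid tips or slides if its bar is pulled with over about 4 N. A bar pinched hard does not turn between the pads, so following the handle's arc drags the lid along, unless the gripper tilts with the handle or leaves the bar some play.
- bail (a joint): Angle of the lid's fold-down handle: 0 = flat towards the lid's -x, snapped in, jaws shut (hard stop); 1.57 = upright, jaws open; stop at 1.62. Starts ajar, 0.35 to 0.6, and stays where left (friction 0.04 N m). If the lid is over 2 short of bedded, the jaws butt on the lip and it jams near 1.0: pressing on is forcing. Bedded, it is easy down to 0.35; the clips then take about 8 N at the bar.
- bail_grip (a point): Middle of the handle's round black grip bar, 11 thick, straight for 44 along the lid's y, 65 from the hinge axis. Handle down: at lid x -65, z 50, 17 free below it and nothing between it and the hub. Upright: on the lid's axis at lid z 115; the lid hangs level from it. The handle's arms, equally thick, run to the hinge at y 34 and -34.
- jaw_a: Sliding steel jaw at the lid's -x end (the folded handle lies above it), 28 wide, strap down to lid z 6 with a toe pointing in. Frame: the lid's, shifted outward by the travel 5.73 per rad of handle angle. Handle down: toe tip at radius 87, under the lip; handle upright: at radius 96, it passes the lip of 92.
- jaw_b: The other jaw, at the lid's +x end; the same, its frame shifted towards +x.
- salt: Bystander: salt shaker. Origin: centre of its underside.
- matchbox_a: Bystander: matchbox. Origin: centre of its underside.
- mug_a: Bystander: mug. Origin: centre of its underside.
- tumbler: Bystander: glass. Origin: centre of its underside.
- spice_c: Bystander: spice jar on the coaster. Origin: centre of its underside.

How it is judged:
By the outcome, as a careful person would: the job done as asked, in the order asked, and still so for the second after the job is handed in, with the robot touching nothing.
It also fails if it takes over 72 s, if anything falls off the work surface, if the arm or the gripper's body presses on something with over 40 N, if the wrist force passes 120 N, or if a joint passes its speed limit or range.

### The arm

A 7-joint arm with a two-finger parallel gripper is mounted at the origin on a cart in front of the work surface, level with it; the furniture and walls round the work are solid. World frame = base frame: x ahead of the robot, y to its left, z up, the work surface at z = 0. Lengths are in m, angles in rad, forces in N, time in s.
With the tool pointing down it reaches from about 0.425 to 0.925 m from the base axis. Payload 6.8 kg.
Tool frame: the origin (TCP) lies midway between the tips of the shut fingers; the grasp point (between the pads) lies 19 mm behind it (manip.grip_point_offset is the distance from the TCP to the grasp point, in m); z points along the fingers, y is the line along which they close (so a half turn about z gives the same grasp; the last joint's range is limited). The gripper opens to 88 mm and grips with 3 to 60 N. Pads are 20 mm wide; open, the fingers measure 115 mm over their backs; the gripper's body (75 mm by 178 mm) begins 61 mm behind the grasp point.
Start: joints at [1.07, 0.477, 0.022, 1.555, -0.011, 1.109, -0.083], TCP at [0.258, -0.624, 0.223] pointing down, gripper open.
Joint ranges: [-2.96, 2.96], [-0.34, 2.1], [-1.41, 1.46], [0.24, 2.44], [-1.37, 4.51], [0.17, 1.92], [-2.96, 2.96]. Speed limits (rad/s): [2.39, 2.39, 3.14, 3.14, 3.14, 3.14, 3.14].

### API

Orientations are given as [roll, pitch, yaw] about the fixed x, y, z axes, in that order (R = Rz(yaw) Ry(pitch) Rx(roll)).
In Python, from workcell import manip gives the robot as it stands. Calls block until the motion is done:
- manip.move_ptp(position, orientation): joint-space move of the TCP to a pose.
- manip.line_to(position, attitude=None, max_speed=0.15, force_limit=None): straight line of the TCP; attitude=None keeps the orientation; max_speed is the mean speed in m/s. With force_limit (N) it stops when the force on the tool has changed by that much, and returns True; else False.
- manip.goto_joints(angles): joint-space move.
- manip.move_gripper(opening, grasp_force=None): opening from 0.0 (shut) to 1.0 (fully open); grasp_force is the grip in N (None keeps the last); returns when the fingers have stopped.
- manip.dwell(seconds).
- manip.solve_ik(position, orientation): joint angles nearest the present ones, or None.
- manip.read_camera(name): name is "scene" or "top" or "wrist"; returns the picture (384x512x3 uint8, blue, green, red); there is no depth.
- manip.calibration(name): a dict with "fx", "fy", "cx", "cy" (pixels), "R" (3x3) and "t" (3): a world point X has camera coordinates R X + t. Camera axes: x right, y down, z forward; pixel columns grow to the right and rows downward; lengths in m; the calibration is good to about 2 mm. The wrist camera is an equidistant fisheye: a pixel r from the principal point sees the ray r / f radians off the axis. A picture is of the moment at which its call begins: read the wrist's pose just before it. calibration takes no time and is no camera call; for the wrist camera it gives the pose at the moment of the call.
A pose or a line that the arm cannot do raises manip.PlanningError and nothing moves.
- manip.sign_off(): hands the job in; it is judged then, once.
Trained networks look in the newest picture that a camera, given by its name, has taken for a name from the list of things; names that differ only in an ending like _2 or _b are one class to them, and where a whole thing is asked for, a point or a joint stands for the part that bears it (a point fixed in the world has none). Each returns a list of dicts, best first, with "conf" (0 to 1); they miss things now and then, are a little off and sometimes report something else, mostly with a low value. They report only what shows in the picture. A call takes as long as a camera call.
- manip.trace(query, camera): "mask" (384x512 bool, what is visible of it) and "extent" ([left, top, right, bottom] in pixels, round what is visible of it).
Readings, each from a call of its own:
- manip.get_clock(): time.
- manip.get_joint_positions(): joint angles.
- manip.get_joint_velocities(): joint speeds.
- manip.get_joint_torque(): joint torques, N m.
- manip.get_ee_pos(): TCP position.
- manip.get_orientation(): TCP orientation.
- manip.get_wrist_force(): force on the tool from outside, world axes, zero at the start.
- manip.get_torque(): the same for the moment, N m.
- manip.get_finger_gap(): opening from 0.0 (shut) to 1.0 (fully open).
- manip.get_gripper_force(): force on a finger pad.
Only numpy, scipy, OpenCV 4.12 (cv2) and the standard library are available. Lean on these libraries where they do the work, as an engineer would, in place of code of your own. Each camera call takes 0.05 s, during which the arm holds its last target. There are 200 camera calls.

## Working session

There is one attempt and no reset: what is moved stays moved. The work goes in short steps, each a Python script; the robot and the scene stay as the last script left them, time stands still between calls to the robot, and variables do not carry over. Pictures are saved under pics/ and viewed, at most 10 in all, crops included, and the job is handed in when it is done.

```bash
ls; mkdir -p pics
python3 - <<'E'
from workcell import manip
import cv2,numpy as np
ims=[]
for c in("scene","top"):
    im=manip.read_camera(c);cv2.imwrite(f"pics/{c}0.png",im);ims.append(im)
    k=manip.calibration(c);print(c,{a:np.round(b,3).tolist() for a,b in k.items()})
    for q in("pot","lid","bail_grip","catch_l","jaw_a","hinge"):
        for d in manip.trace(q,c)[:2]: 
            m=d["mask"];ys,xs=np.nonzero(m);print(q,round(d["conf"],2),np.round(d["extent"]),m.sum(),xs.mean().round(1),ys.mean().round(1))
cv2.imwrite("pics/a.png",cv2.resize(ims[1],(800,600),interpolation=cv2.INTER_CUBIC))
cv2.imwrite("pics/b.png",cv2.resize(ims[0],(800,600),interpolation=cv2.INTER_CUBIC))
print(manip.get_clock())
E
```

```text
pics
scene {'fx': 394.82, 'fy': 394.82, 'cx': 255.678, 'cy': 188.925, 'R': [[-0.533, -0.846, 0.011], [-0.408, 0.246, -0.879], [0.741, -0.473, -0.477]], 't': [0.357, 0.282, 0.662]}
pot 0.62 [292. 138. 309. 171.] 506 301.8 155.8
pot 0.6 [350. 155. 428. 216.] 3380 387.4 183.5
lid 0.75 [199. 206. 278. 281.] 3768 238.4 243.7
lid 0.56 [127. 185. 164. 228.] 1415 145.2 206.2
bail_grip 0.67 [220. 205. 258. 238.] 405 238.4 221.2
hinge 0.97 [200. 206. 279. 278.] 3793 238.1 244.2
hinge 0.67 [231. 266. 246. 278.] 182 237.6 271.6
top {'fx': 402.71, 'fy': 402.71, 'cx': 253.328, 'cy': 188.54, 'R': [[-0.018, -1.0, -0.012], [-0.989, 0.019, -0.144], [0.144, 0.009, -0.99]], 't': [0.074, 0.575, 1.171]}
pot 0.46 [184. 201. 244. 262.] 3068 214.7 232.3
lid 0.94 [183. 203. 245. 264.] 3160 214.6 232.5
bail_grip 0.73 [195. 206. 231. 244.] 260 218.3 222.9
bail_grip 0.73 [148. 145. 182. 173.] 723 165.9 157.9
jaw_a 0.41 [229. 201. 238. 209.] 34 230.5 204.5
jaw_a 0.27 [198. 207. 230. 238.] 143 217.9 219.9
hinge 0.83 [182. 200. 243. 265.] 3103 214.4 232.1
0.7
```

View pics/a.png

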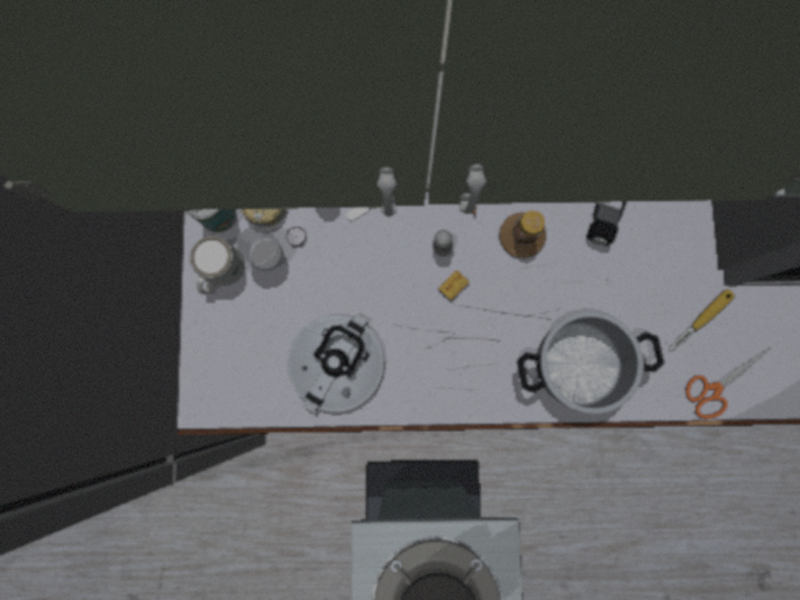

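View pics/b.png

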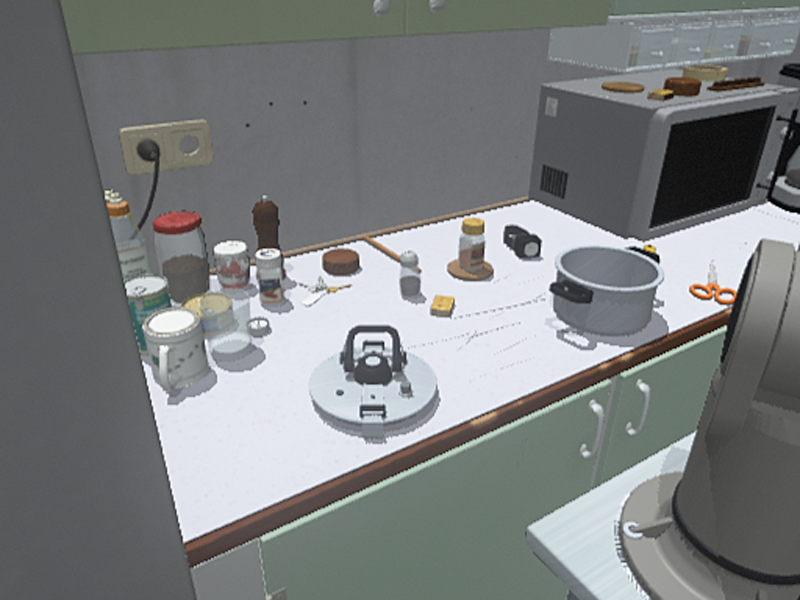

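The top view shows the lid centre at about (337,362) in the 800×600 picture, with its handle ajar towards the upper right (lid −x) and the valve lower right at (347,393). The pot is centred at about (590,361), with its side handles at (530,370) and (650,352). Next I take close wrist views of both.

```bash
cat > h.py <<'E'
from workcell import manip
import cv2,numpy as np
from scipy.optimize import minimize
def proj(X,k,fish):
    C=np.atleast_2d(X)@np.array(k["R"]).T+np.array(k["t"])
    if fish:
        r=np.hypot(C[:,0],C[:,1])+1e-9;th=np.arctan2(r,C[:,2]);s=th/r
        x,y=C[:,0]*s,C[:,1]*s
    else: x,y=C[:,0]/C[:,2],C[:,1]/C[:,2]
    return np.c_[k["fx"]*x+k["cx"],k["fy"]*y+k["cy"]]
def ray(uv,k,fish):
    x,y=(uv[0]-k["cx"])/k["fx"],(uv[1]-k["cy"])/k["fy"]
    if fish:
        r=np.hypot(x,y)+1e-9;d=np.array([x/r*np.sin(r),y/r*np.sin(r),np.cos(r)])
    else: d=np.array([x,y,1.])
    R=np.array(k["R"]);return -R.T@np.array(k["t"]),R.T@d
def plane(uv,k,z,fish=False):
    o,d=ray(uv,k,fish);return o+d*(z-o[2])/d[2]
def circ(r,z,n=60):
    a=np.linspace(0,2*np.pi,n,endpoint=False);return np.c_[r*np.cos(a),r*np.sin(a),0*a+z]/1000
def T(x,y,yaw,P,z=0):
    c,s=np.cos(yaw),np.sin(yaw);return P@np.array([[c,s,0],[-s,c,0],[0,0,1]])+[x,y,z]
E
python3 - <<'E'
from h import *
k=manip.calibration("top")
L=plane((215.7,231.7),k,.03);P=plane((377.6,231),k,.095);print(L,P)
a=plane((358*.64,325*.64),k,.03);b=plane((315*.64,400*.64),k,.03);print("yaw",np.degrees(np.arctan2(*(b-a)[[1,0]])))
w=manip.calibration("wrist");print({a:np.round(b,3).tolist() for a,b in w.items()},manip.get_ee_pos(),manip.get_orientation())
Rw=np.array(w["R"]);c=-Rw.T@w["t"];print("cam",c)
off=(c-manip.get_ee_pos());print(off)
o=manip.get_orientation()
out=[]
for n,Q in(("pot",P),("lid",L)):
    p=[Q[0]+(-.06),Q[1],.36]
    if n=="lid": 
        manip.move_ptp([p[0],Q[1],.36],[np.pi,0,0])
    else: manip.move_ptp(p,[np.pi,0,0])
    w=manip.calibration("wrist");im=manip.read_camera("wrist");print(n,manip.get_joint_positions(),manip.get_clock())
    res={}
    for q in("pot","lid","bail_grip","catch_l","jaw_a"):
        ds=manip.trace(q,"wrist")[:3]
        for d in ds: print(q,round(d["conf"],2),np.round(d["extent"]),d["mask"].sum())
        res[q]=[d["mask"] for d in ds]
    np.savez("w_%s.npz"%n,im=im,k=w,res=res,allow_pickle=True)
    out.append(cv2.resize(im,(400,300),interpolation=cv2.INTER_AREA)); cv2.imwrite("pics/w_%s.png"%n,im)
big=np.vstack([im[:, :] for im in []]) if 0 else np.hstack(out)
cv2.imwrite("pics/w.png",big)
E
```

```text
[0.44962099 0.17877024 0.03      ] [ 0.44062364 -0.28604038  0.095     ]
yaw 149.57507240948777
{'fx': 297.319, 'fy': 297.319, 'cx': 255.214, 'cy': 185.306, 'R': [[0.384, -0.924, -0.0], [-0.892, -0.37, 0.259], [-0.24, -0.099, -0.966]], 't': [-0.675, -0.032, 0.389]} [ 0.25839461 -0.6236068   0.22268979] [ 3.14151060e+00 -9.56456584e-06  3.92826662e-01]
cam [ 0.32341104 -0.59624272  0.38363851]
[0.06501642 0.02736408 0.16094871]
pot [ 0.57505398  0.03861793 -0.06169721  1.81790166  0.00263879  1.28579348
 -1.05957085] 2.1833
pot 0.72 [168.  53. 345. 177.] 14131
lid 0.62 [  2.  75.  64. 169.] 4350
bail_grip 0.86 [  8.  95.  34. 138.] 521
catch_l 0.59 [ 35. 115.  42. 122.] 33
catch_l 0.53 [  3.  91.  36. 139.] 586
jaw_a 0.56 [ 16. 164.  25. 166.] 36
jaw_a 0.5 [38. 73. 52. 89.] 121
lid [ 0.15175662 -0.01886081 -0.6965986   1.87196558 -0.01257915  1.28439917
 -2.11409529] 4.1833
pot 0.68 [445.  87. 512. 182.] 5163
lid 0.74 [197.  54. 308. 172.] 9724
bail_grip 0.58 [229.  69. 290. 133.] 1008
jaw_a 0.67 [218. 155. 229. 168.] 117
jaw_a 0.52 [276.  55. 287.  71.] 124
```

View pics/w.png

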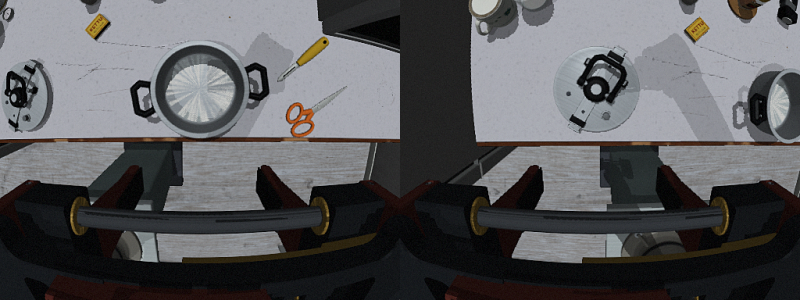

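Both wrist views are clear: on the left the pot is at about (198,90) with its handles at (140,100) and (257,82); on the right the lid is at about (597,90) with its bar toward the upper right. Now I fit the models to the masks.

```bash
cat > fit.py <<'E'
from h import *
S=4
def poly(m,uv):  cv2.fillConvexPoly(m,cv2.convexHull(np.round(uv*16*S).astype(np.int32)),1,shift=4)
def iou(m,ref): return (m&ref).sum()/max(1,(m|ref).sum())
def blank(): return np.zeros((384*S,512*S),np.uint8)
def up(m): return cv2.resize(m.astype(np.uint8),None,fx=S,fy=S,interpolation=cv2.INTER_NEAREST)
def ball(c,r=5.5):
    a=circ(r,0,12);return np.vstack([a,a[:,[0,2,1]],a[:,[2,0,1]]])+np.array(c)/1000
def bailpts(th):
    p=lambda r,y:np.array([-r*np.cos(th),y,50+r*np.sin(th)])
    return [p(8,34),p(55,34),p(62,31),p(65,22),p(65,-22),p(62,-31),p(55,-34),p(8,-34)]
def render_bail(x,y,yaw,th,k,f):
    m=blank();b=bailpts(th)
    for i in range(7): poly(m,proj(T(x,y,yaw,np.vstack([ball(b[i]),ball(b[i+1])])),k,f))
    return m
def render_disk(x,y,yaw,k,f,z=0):
    m=blank();poly(m,proj(T(x,y,yaw,np.vstack([circ(93,18),circ(93,20.5)]),z),k,f));return m
def render_pot(x,y,yaw,k,f,rz=0):
    m=blank();poly(m,proj(T(x,y,yaw,np.vstack([circ(92,95),circ(92,90)])),k,f));poly(m,proj(T(x,y,yaw,np.vstack([circ(85,90),circ(85,0)])),k,f));return m
def load(n):
    d=np.load(n,allow_pickle=True);return d["im"],d["k"].item(),d["res"].item()
E
python3 - <<'E'
from fit import *
# pot
im,k,res=load("w_pot.npz");mask=res["pot"][0]
M=up(mask);
# remove handles: opening
Mo=cv2.morphologyEx(cv2.morphologyEx(M,cv2.MORPH_CLOSE,np.ones((9,9))),cv2.MORPH_OPEN,cv2.getStructuringElement(2,(61*S,61*S)))
f=lambda p:-iou(render_pot(p[0],p[1],0,k,True),Mo)
r=minimize(f,[.4406,-.286],method="Nelder-Mead",options=dict(initial_simplex=[[.44,-.286],[.45,-.286],[.44,-.276]],xatol=1e-4));print("pot",r.x,r.fun)
px,py=r.x
g=im.max(2)<60
yy,xx=np.nonzero(g&(cv2.dilate(mask.astype(np.uint8),np.ones((5,5)))>0))
W=np.array([plane(q,k,.08,True)[:2] for q in np.c_[xx,yy]])-r.x
rr=np.hypot(*W.T);s=(rr>.098)&(rr<.14);W=W[s]
for sgn in(1,-1):
    w=W[W[:,1]*sgn>0];c=(w.max(0)+w.min(0))/2;mm=w.mean(0);print("handle",len(w),mm,np.degrees(np.arctan2(-mm[0]*sgn,mm[1]*sgn)))
# lid
imL,kl,rl=load("w_lid.npz")
Ml=up(rl["lid"][0]);Mb=up(rl["bail_grip"][0])
def outside(m,cy=None): return m
fs=manip.calibration("scene")
manip.read_camera("scene")
sb=[d for d in manip.trace("bail_grip","scene")];print([ (round(d["conf"],2),np.round(d["extent"])) for d in sb])
Sb=up(sb[0]["mask"])
sl=[d for d in manip.trace("lid","scene")];print([ (round(d["conf"],2),np.round(d["extent"])) for d in sl])
MlA=Ml
def F(p):
    x,y,yaw,th=p
    b=render_bail(x,y,yaw,th,kl,True)
    d=render_disk(x,y,yaw,kl,True)
    return -(iou(d|b,Ml|b)+.7*iou(b,Mb))
def G(p): return F(p)-.7*iou(render_bail(*p,fs,False),Sb)
for fn in(F,G):
    best=None
    for th in(.4,.6):
        x0=np.array([.4496,.1788,2.61,th]);sx=np.vstack([x0]+[x0+np.eye(4)[i]*[.008,.008,.1,.2][i] for i in range(4)])
        r=minimize(fn,x0,method="Nelder-Mead",options=dict(initial_simplex=sx,xatol=1e-4,fatol=1e-4,maxiter=250))
        print("lid",r.x,np.degrees(r.x[2]),r.fun)
        if best is None or r.fun<best.fun:best=r
p=best.x
ja,jb=[plane(np.argwhere(m).mean(0)[::-1],kl,.03,True)[:2] for m in rl["jaw_a"][:2]]
print("jaws",ja,jb,(ja+jb)/2,np.degrees(np.arctan2(*(ja-jb)[::-1])))
o=cv2.resize(imL,None,fx=S,fy=S)
for m,c in((render_disk(*p[:3],kl,True),(0,255,0)),(render_bail(*p,kl,True),(0,0,255))):
    cv2.drawContours(o,cv2.findContours(m,0,1)[0],-1,c,1)
o2=cv2.resize(im,None,fx=S,fy=S);cv2.drawContours(o2,cv2.findContours(render_pot(px,py,0,k,True),0,1)[0],-1,(0,255,0),1)
cs=cv2.resize(manip.read_camera("scene"),None,fx=S,fy=S);cv2.drawContours(cs,cv2.findContours(render_bail(*p,fs,False),0,1)[0],-1,(0,0,255),1);cv2.drawContours(cs,cv2.findContours(render_disk(*p[:3],fs,False),0,1)[0],-1,(0,255,0),1)
a=o[45*S:180*S,190*S:320*S];b=cs[195*S:300*S,180*S:300*S]
cv2.imwrite("pics/fit.png",np.hstack([cv2.resize(a,(400,415)),cv2.resize(b,(400,415))]))
E
```

```text
pot [ 0.44026537 -0.28740841] -0.978906356934749
handle 613 [-0.01802196  0.11501577] 8.905334241019416
handle 609 [ 0.01702773 -0.11466921] 8.446377914423497
[(0.7, array([222., 207., 259., 237.]))]
[(0.75, array([199., 207., 278., 279.]))]
lid [0.44894263 0.18521953 2.60687491 0.34197278] 149.36292977559233 -1.485726603287263
lid [0.44892476 0.18525227 2.60626796 0.34390757] 149.32815448240433 -1.4863240922904346
lid [0.44958182 0.18509295 2.60810333 0.38151745] 149.43331355519666 -1.9507682977573155
lid [0.44943932 0.18520177 2.60614    0.38415704] 149.320822556719 -1.9533502855034177
jaws [0.36792827 0.23245994] [0.53136216 0.13628333] [0.44964522 0.18437163] 149.52428898379782
```

View pics/fit.png

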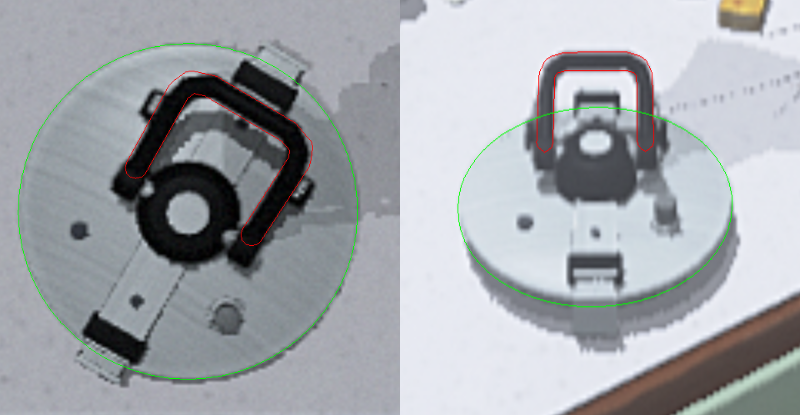

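```bash
cat >> h.py <<'E'
LX,LY,LW=.4495,.185,np.radians(149.4)
PX,PY,PW=.4403,-.2872,np.radians(8.7)
def tcp(ox,oy,oz,w,x,z,dz=.012):
    "TCP for bar point at lid-frame x,z (m), bar dz above the tips; lid origin ox,oy,oz yaw w"
    return [ox+x*np.cos(w),oy+x*np.sin(w),oz+z-dz]
def bar(th): return -.065*np.cos(th),.05+.065*np.sin(th)
E
python3 - <<'E'
from h import *
for yl in(59.4,-120.6):
    o=[np.pi,0,np.radians(yl)]
    for th in(.4,1.6):
        q=manip.solve_ik(tcp(LX,LY,0,LW,*bar(th)),o);print("lid",yl,th,None if q is None else np.round(q,2))
    for rot in(0,20,39.2):
        w=LW+np.radians(rot);o2=[np.pi,0,np.radians(yl+rot)]
        for th in(1.57,.3,0):
            x,z=bar(th);q=manip.solve_ik(tcp(PX,PY,.077,w,x,z),o2);print(" pot",yl,rot,th,None if q is None else np.round(q,2))
    q=manip.solve_ik(tcp(PX,PY,.2,w,*bar(1.57)),o2);print(" high",None if q is None else np.round(q,2))
E
```

```text
lid 59.4 0.4 [ 0.05  0.52 -0.59  2.01  0.42  0.73 -1.33]
lid 59.4 1.6 [ 0.02  0.4  -0.65  2.07  0.35  0.77 -1.38]
 pot 59.4 0 1.57 [ 0.57  0.29 -0.13  1.95  0.05  0.91 -0.12]
 pot 59.4 0 0.3 [ 0.61  0.44 -0.18  1.84  0.1   0.87 -0.16]
 pot 59.4 0 0 [ 0.62  0.47 -0.19  1.85  0.12  0.84 -0.17]
 pot 59.4 20 1.57 [ 0.56  0.29 -0.12  1.95  0.04  0.91  0.23]
 pot 59.4 20 0.3 [ 0.6   0.44 -0.22  1.85  0.12  0.87  0.14]
 pot 59.4 20 0 [ 0.61  0.47 -0.23  1.86  0.14  0.84  0.12]
 pot 59.4 39.2 1.57 [ 0.58  0.29 -0.15  1.95  0.05  0.91  0.56]
 pot 59.4 39.2 0.3 [ 0.61  0.43 -0.27  1.87  0.14  0.86  0.42]
 pot 59.4 39.2 0 [ 0.61  0.46 -0.28  1.88  0.17  0.83  0.4 ]
 high [ 0.52  0.16 -0.07  1.8   0.01  1.17  0.6 ]
lid -120.6 0.4 [ 0.45  0.79 -1.19  1.99  0.89  1.02  1.43]
lid -120.6 1.6 [ 0.4   0.63 -1.18  2.05  0.72  0.96  1.43]
 pot -120.6 0 1.57 [-0.22  0.37  0.86  2.   -0.35  0.93 -2.86]
 pot -120.6 0 0.3 [-0.01  0.5   0.64  1.88 -0.38  0.88 -2.86]
 pot -120.6 0 0 [-0.01  0.54  0.64  1.89 -0.42  0.85 -2.83]
 pot -120.6 20 1.57 [ 0.68  0.3  -0.27  1.94  0.1   0.92 -2.96]
 pot -120.6 20 0.3 [ 0.41  0.43  0.02  1.86 -0.01  0.85 -2.89]
 pot -120.6 20 0 [ 0.41  0.45  0.02  1.87 -0.01  0.82 -2.89]
 pot -120.6 39.2 1.57 [ 0.68  0.3  -0.26  1.94  0.1   0.92 -2.62]
 pot -120.6 39.2 0.3 [ 0.63  0.43 -0.3   1.87  0.16  0.87 -2.74]
 pot -120.6 39.2 0 [ 0.63  0.46 -0.3   1.88  0.18  0.83 -2.76]
 high [ 0.71  0.18 -0.29  1.79  0.05  1.18 -2.58]
```

Yaw 59.4° works everywhere. Next: raise the handle.

Run:
```python
from h import *
o=[np.pi,0,np.radians(59.4)]
x,z=bar(.42)
p=tcp(LX,LY,0,LW,x,z)
manip.move_gripper(.36)
manip.move_ptp([p[0],p[1],.2],o)
print("f0",manip.get_wrist_force())
print(manip.line_to(p,max_speed=.1,force_limit=4),manip.get_wrist_force(),manip.get_clock())
manip.move_gripper(.2,5)
print("gap",manip.get_finger_gap(),manip.get_wrist_force())
for th in np.r_[np.arange(.52,1.6,.13),1.62,1.67]:
    x,z=bar(th)
    hit=manip.line_to(tcp(LX,LY,0,LW,x,z),max_speed=.05,force_limit=6)
    print(round(th,2),hit,np.round(manip.get_wrist_force(),1))
    if hit:break
print(manip.get_clock(),manip.get_finger_gap())
w=manip.calibration("wrist");im=manip.read_camera("wrist")
cv2.imwrite("pics/r.png",np.hstack([cv2.resize(im,(400,300)),cv2.resize(manip.read_camera("scene")[150:300,150:350],(400,300))]))
```

```text
f0 [ 0.60883785 -0.23374975  0.16823468]
False [-0.15880651 -0.26081807  0.40859414] 8.025
gap 0.19619762321595274 [-0.05808095  0.67608951 -0.8327008 ]
0.52 False [ 1.  -0.5  0.3]
0.65 False [ 1.8 -1.8  2. ]
0.78 False [ 3.1 -2.1  2.9]
0.91 False [ 2.9 -1.   2.2]
1.04 False [ 1.3 -0.9  0. ]
1.17 False [0.6 0.6 0. ]
1.3 False [-0.2 -0.6  0. ]
1.43 False [ 0.  -0.7 -0. ]
1.56 False [ 1.3 -0.7  0.4]
1.62 False [-0.2 -0.3  0.5]
1.67 False [ 0.2 -0.   0.3]
11.7917 0.20278229048103227
```

View pics/r.png

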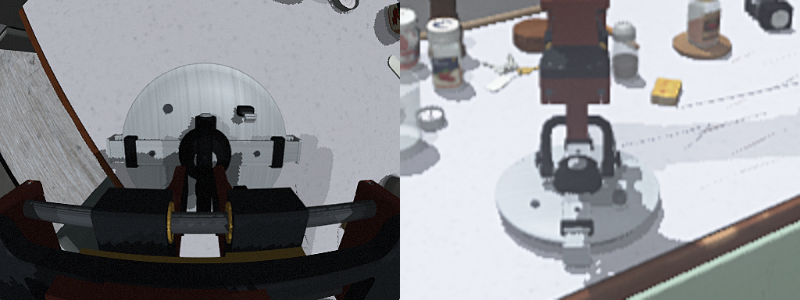

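The wrist view shows the handle standing about upright over the hub at (205,150), with the jaws extended; the scene view agrees. I refit the lid in case it slid, then nudge the handle to its stop.

Run:
```python
from fit import *
p=np.array(manip.get_ee_pos())
d=np.array([np.cos(LW),np.sin(LW),0])
print("hit",manip.line_to((p+.008*d).tolist(),max_speed=.02,force_limit=2.0))
q=np.array(manip.get_ee_pos());print("adv",(q-p)@d, manip.get_wrist_force())
for c in("scene","top"):
    k=manip.calibration(c);manip.read_camera(c)
    ds=manip.trace("lid",c);print(c,[(round(e["conf"],2),np.round(e["extent"])) for e in ds])
    m=max(ds,key=lambda e:e["conf"]*(e["mask"].sum()>2500))["mask"]
    M=up(m)
    # old mask shape vs. new: fit disc using lower visible boundary
    def F(v):
        D=render_disk(v[0],v[1],LW,k,False);return -iou(D,M)
    r=minimize(F,[LX,LY],method="Nelder-Mead",options=dict(initial_simplex=[[LX,LY],[LX+.006,LY],[LX,LY+.006]],xatol=2e-4));print(c,r.x,r.fun)
w=manip.calibration("wrist");im=manip.read_camera("wrist")
ds=manip.trace("jaw_a","wrist");print([(round(e["conf"],2),np.round(e["extent"])) for e in ds])
J=[plane(np.argwhere(e["mask"]).mean(0)[::-1],w,.03,True) for e in ds[:2]];print(J)
if len(J)==2:
    a,b=sorted(J,key=lambda v:v[0]);print("mid",(a+b)/2,"yaw",np.degrees(np.arctan2(*(a-b)[[1,0]])),np.linalg.norm(a-b))
cv2.imwrite("pics/w2.png",im);np.savez("w2.npz",im=im,k=w,res={})
print(manip.get_clock())
```

```text
hit True
adv 0.0017908567996259036 [-0.02332013 -0.21961265  1.1576735 ]
scene [(0.61, array([198., 206., 279., 283.]))]
scene [0.450043   0.18487578] -0.8772683938517118
top [(0.74, array([203., 200., 245., 245.]))]
top [0.50252057 0.12297339] -0.17048006440405067
[(0.88, array([137., 171., 161., 207.])), (0.72, array([368., 169., 386., 209.]))]
[array([0.36512795, 0.2393891 , 0.03      ]), array([0.53362877, 0.13885183, 0.03      ])]
mid [0.44937836 0.18912047 0.03      ] yaw 149.17727071362262 0.19621485972727795
12.45
```

Run:
```python
from fit import *
im,k,_=load("w2.npz");o=cv2.resize(im,None,fx=S,fy=S)
cv2.drawContours(o,cv2.findContours(render_disk(LX,LY,LW,k,True),0,1)[0],-1,(0,255,0),1)
cv2.drawContours(o,cv2.findContours(render_bail(LX,LY,LW,1.6,k,True),0,1)[0],-1,(0,0,255),1)
# jaw_b/jaw_a bridge axis line
for s in(-1,1):
    q=proj(T(LX,LY,LW,np.array([[s*.028,0,.03],[s*.1,0,.03]])),k,True)*S;cv2.line(o,*[tuple(int(v) for v in a) for a in q],(255,255,0),1)
a=o[60*S:260*S,120*S:400*S];b=cv2.resize(manip.read_camera("scene"),None,fx=S,fy=S)
k=manip.calibration("scene")
cv2.drawContours(b,cv2.findContours(render_disk(LX,LY,LW,k,False),0,1)[0],-1,(0,255,0),1)
cv2.drawContours(b,cv2.findContours(render_bail(LX,LY,LW,1.6,k,False),0,1)[0],-1,(0,0,255),1)
b=b[190*S:300*S,180*S:300*S]
cv2.imwrite("pics/ov.png",np.hstack([cv2.resize(a,(420,300)),cv2.resize(b,(327,300))]))
```

```text
(no output)
```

View pics/ov.png

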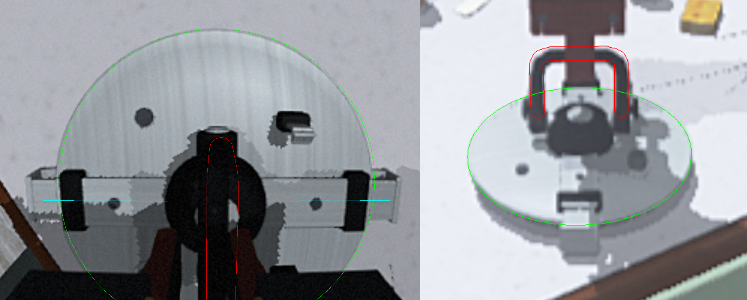

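The lid outline fits within about 1 mm, so it did not slide. The wrist view shows the handle upright within a few mm, and the stop was felt. The scene view shows the bar a few px lower than my model, so I grasp deeper, then lift and check.

Run:
```python
from h import *
P=tcp(LX,LY,0,LW,.0025,.115,.019)
print(manip.line_to(P,max_speed=.04,force_limit=5),manip.get_wrist_force())
manip.move_gripper(0.,45)
print("gap mm",manip.get_finger_gap()*88,manip.get_gripper_force(),manip.get_wrist_force())
P[2]+=.03
manip.line_to(P,max_speed=.04);print(manip.get_wrist_force())
P[2]+=.12
manip.line_to(P,max_speed=.12);manip.dwell(.2);print(manip.get_wrist_force(),manip.get_torque(),manip.get_clock())
a=manip.read_camera("scene")[50:300,150:350];b=manip.read_camera("wrist")
cv2.imwrite("pics/lift.png",np.hstack([cv2.resize(a,(360,450)),cv2.resize(b,(440,450))]))
```

```text
False [-0.50492075 -0.25043013 -0.87580612]
gap mm 10.179994050605114 44.99890923500061 [-0.36866488  0.19273025 -2.32734762]
[-0.73402152  0.51352039 -8.56756177]
[ 0.34337259 -0.30283324 -9.70209161] [-0.00459739 -0.00602317  0.03842473] 15.425
```

View pics/lift.png

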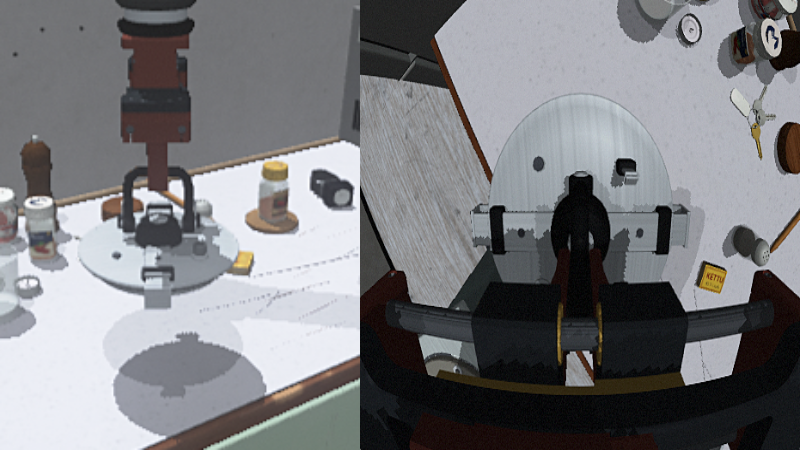

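Lid held level, weight 9.7 N, jaws out. Carry it to the pot, turned 39° so that it lines up with the pot's x, and lower gently.

```bash
cat >> h.py <<'E'
W2=LW+np.radians(39.3);O2=[np.pi,0,np.radians(59.4+39.3)]
E
python3 - <<'E'
from h import *
P=lambda z:tcp(PX,PY,z,W2,.0025,.115,.019)
manip.line_to(P(.15),O2,max_speed=.22);manip.dwell(.2)
print(manip.get_wrist_force(),manip.get_clock())
manip.line_to(P(.105),max_speed=.08);f0=manip.get_wrist_force();print(f0)
hit=manip.line_to(P(.079),max_speed=.02,force_limit=5)
e=np.array(manip.get_ee_pos());print(hit,"lid z",e[2]-.096,e[:2]-P(0)[:2],np.round(manip.get_wrist_force(),1),np.round(manip.get_torque(),2),manip.get_clock())
a=manip.read_camera("scene")[100:260,300:480];b=manip.read_camera("wrist")
cv2.imwrite("pics/put.png",np.hstack([cv2.resize(a,(400,356)),cv2.resize(b,(400,356))]))
E
```

```text
[ 0.90697866 -0.24070226 -8.60587194] 18.0333
[-0.30805015 -0.58310928 -8.76431466]
True lid z 0.08562249182476894 [0.00152018 0.00023838] [ 4.8 -0.2  0.2] [-0.15 -0.92 -0.02] 19.6583
```

View pics/put.png

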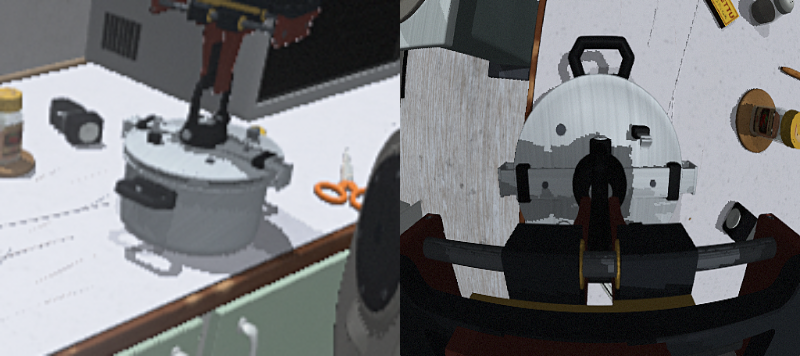

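The skirt has caught about 4.6 mm early, with +5 N along x, so the lid sits too far towards −x. I back off, shift +x, and try again with compliance.

Run:
```python
from h import *
e=np.array(manip.get_ee_pos())
off=np.array([.003,0.])
base=np.array(tcp(PX,PY,0,W2,.0025,.115,.019))
def P(z): return [base[0]+off[0],base[1]+off[1],base[2]+z]
manip.line_to([e[0],e[1],base[2]+.097],max_speed=.05)
manip.line_to(P(.097),max_speed=.05);manip.dwell(.1);f0=np.array(manip.get_wrist_force());print("free",f0)
for i in range(4):
    hit=manip.line_to(P(.0795),max_speed=.02,force_limit=5)
    z=manip.get_ee_pos()[2]-base[2];f=np.array(manip.get_wrist_force())-f0
    print(hit,round(z,4),off,np.round(f,1),np.round(manip.get_torque(),2),manip.get_clock())
    if z<.0822 or not hit: break
    s=np.hypot(*f[:2])
    if s<1.5: break
    off=off+f[:2]/s*.0015
    manip.line_to(P(z+.004),max_speed=.04)
```

```text
free [ 0.05178506  0.31435784 -9.7913745 ]
True 0.0807 [0.003 0.   ] [ 0.3  0.  16.1] [-0.05 -0.2  -0.  ] 21.2833
```

Clean ring contact at z 80.7 mm with no side force. Now I push down.

Run:
```python
from h import *
manip.move_gripper(0.,60)
base=tcp(PX,PY,0,W2,.0025,.115,.019)[2]
e=np.array(manip.get_ee_pos());print(manip.get_wrist_force(),e[2]-base)
for i in range(3):
    hit=manip.line_to([e[0],e[1],base+.0745-.001*i],max_speed=.008,force_limit=[22,15,12][i])
    z=manip.get_ee_pos()[2]-base;f=manip.get_wrist_force()
    print(hit,round(z,4),np.round(f,1),np.round(manip.get_torque(),2),manip.get_clock())
    if f[2]>25: break
k=manip.calibration("scene");im=manip.read_camera("scene")
from fit import *
b=cv2.resize(im,None,fx=S,fy=S)
b=b[150*S:225*S,335*S:440*S];cv2.imwrite("pics/bed.png",cv2.resize(b,(800,571)))
```

```text
[ 1.96044073e-01 -6.05207343e-04  6.73145676e+00] 0.08073551172282892
False 0.0769 [-2.3  3.2 13. ] [ 0.67  0.78 -0.07] 22.2417
False 0.0767 [-4.2  4.3 18. ] [ 0.95  0.97 -0.02] 22.5167
False 0.0767 [-5.1  6.4 24.5] [ 1.16  1.21 -0.05] 22.7917
```

View pics/bed.png

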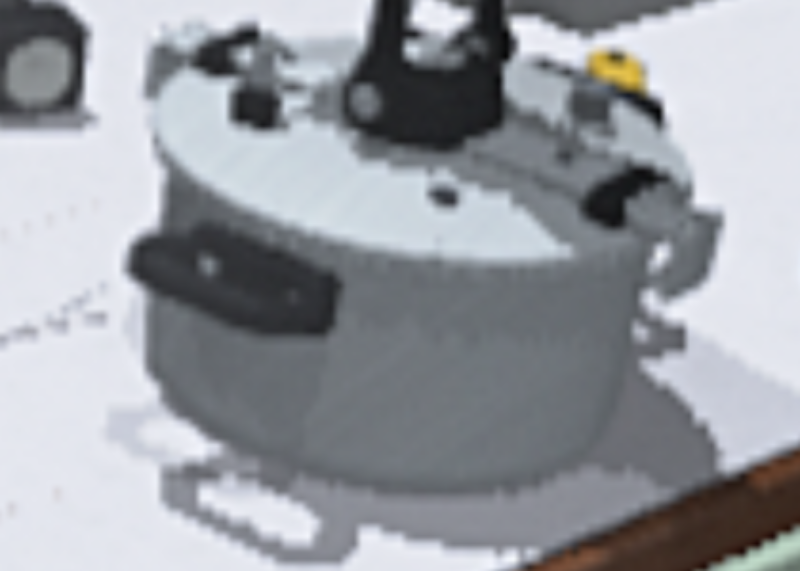

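The lid is down with its edge on the rim all round: the contact stiffens at 76.7 mm, with 33 N on the ring. I take off the side load and press a bit more evenly so that it is bedded all round.

Run:
```python
from h import *
base=tcp(PX,PY,0,W2,.0025,.115,.019)[2]
e=np.array(manip.get_ee_pos())
t=np.array([e[0],e[1],base+.0725])
for i in range(6):
    hit=manip.line_to(t.tolist(),max_speed=.01,force_limit=12)
    manip.dwell(.1)
    f=np.array(manip.get_wrist_force());m=np.array(manip.get_torque());z=manip.get_ee_pos()[2]-base
    print(round(z,4),np.round(f,1),np.round(m,2),"Mseat",np.round([m[0]-.078*f[1],m[1]+.078*f[0]],2),manip.get_clock())
    t[:2]+=np.clip(f[:2]*.00015,-.0008,.0008)
    if f[2]<36: t[2]-=.001
```

```text
0.0761 [-2.5  4.4 18.6] [ 1.02  0.37 -0.01] Mseat [0.68 0.18] 23.375
0.076 [-0.6  5.7 21.9] [0.98 0.37 0.  ] Mseat [0.53 0.33] 23.75
0.0759 [-1.3  4.1 26.6] [0.8  0.42 0.07] Mseat [0.48 0.32] 24.125
0.0758 [-2.1  4.1 30.6] [0.69 0.5  0.06] Mseat [0.36 0.33] 24.4917
0.0752 [ 2.4  3.4 29.3] [ 0.58 -0.66 -0.02] Mseat [ 0.31 -0.48] 24.8667
0.075 [ 3.1  3.1 32.8] [ 0.47 -0.63 -0.06] Mseat [ 0.23 -0.39] 25.2333
```

Evenly bedded: 42 N with little moment. Release and fold the handle along its arc.

Run:
```python
from h import *
import json
base=tcp(PX,PY,0,W2,.0025,.115,.019)[2]
e=np.array(manip.get_ee_pos())
manip.line_to([e[0],e[1],base+.076],max_speed=.02);e=np.array(manip.get_ee_pos());print("unload",np.round(manip.get_wrist_force(),1),e[2]-base)
d=np.array([np.cos(W2),np.sin(W2)])
cx,cy=e[:2]-.0025*d;cx,cy=float(cx),float(cy);print("lid centre",cx,cy)
json.dump([cx,cy],open("c.json","w"))
manip.move_gripper(.2,5);print(manip.get_finger_gap(),np.round(manip.get_wrist_force(),1))
f0=np.array(manip.get_wrist_force())
for th in np.r_[1.57,np.arange(1.42,.4,-.15),.37]:
    hit=manip.line_to(tcp(cx,cy,.077,W2,*bar(th)),max_speed=.05,force_limit=8)
    f=np.array(manip.get_wrist_force());print(round(th,2),hit,np.round(f,1))
    if hit: break
print(manip.get_clock())
a=manip.read_camera("scene")[130:230,330:450];b=manip.read_camera("wrist")
cv2.imwrite("pics/fold.png",np.hstack([cv2.resize(a,(400,333)),cv2.resize(b,(400,333))]))
```

```text
unload [-0.3  0.3 -1.7] 0.0755681148303749
lid centre 0.4534087456833168 -0.28553960736561684
0.19993495430796634 [ 0.8 -0.5 -0.3]
1.57 False [ 0.5  0.7 -0.3]
1.42 False [-0.2  0.6  0.4]
1.27 False [-0.2  0.8  0.3]
1.12 False [-0.5  0.4  0. ]
0.97 False [-0.  -0.4  0.1]
0.82 False [-1.   0.3 -0.4]
0.67 False [-2.3  0.7 -1.6]
0.52 False [-5.7 -0.7 -2.4]
0.37 False [-7.2 -1.5 -3.4]
29.4083
```

View pics/fold.png

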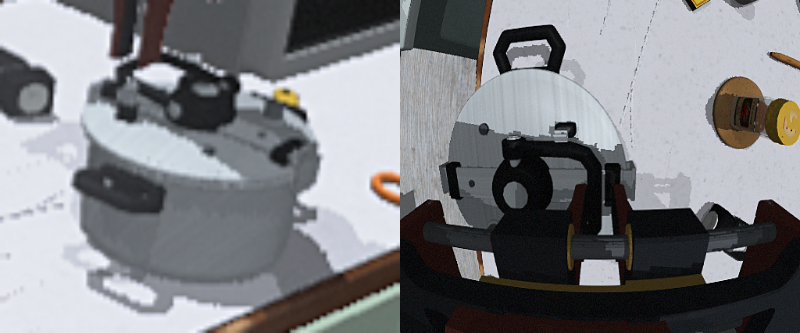

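The handle is folded most of the way down, but the TCP-derived centre is about 10 mm off and an x-force built up. I lift off and re-measure.

Run:
```python
from fit import *
e=np.array(manip.get_ee_pos());print(e)
manip.line_to([e[0]-.002,e[1],e[2]+.005],max_speed=.03)
e=np.array(manip.get_ee_pos())
manip.line_to([e[0],e[1],.36],max_speed=.12);manip.line_to([.385,-.287,.38],[np.pi,0,np.radians(60)],max_speed=.2)
manip.dwell(.1)
k=manip.calibration("wrist");im=manip.read_camera("wrist")
R={}
for q in("pot","lid","bail_grip","jaw_a"):
    ds=manip.trace(q,"wrist");R[q]=[d["mask"] for d in ds]
    print(q,[(round(d["conf"],2),np.round(d["extent"])) for d in ds[:3]])
np.savez("w3.npz",im=im,k=k,res=R)
sc=manip.read_camera("scene");ks=manip.calibration("scene")
sb=manip.trace("bail_grip","scene");print([(round(d["conf"],2),np.round(d["extent"])) for d in sb])
M=up(R["lid"][0]);Mb=up(R["bail_grip"][0])
def F(p):
    x,y,yaw,th=p
    def rb(kk,f):
        m=blank();b=bailpts(th)
        for i in range(7): poly(m,proj(T(x,y,yaw,np.vstack([ball(b[i]),ball(b[i+1])]),.077),kk,f))
        return m
    b=rb(k,True);d=render_disk(x,y,yaw,k,True,.077)
    Mo=cv2.morphologyEx(M|b,cv2.MORPH_OPEN,cv2.getStructuringElement(2,(41*S,41*S)))
    return -iou(d,Mo)-.7*iou(b,Mb)
for c in(.444,.452):
    x0=np.array([c,-.286,W2,.35]);sx=np.vstack([x0]+[x0+np.eye(4)[i]*[.006,.006,.06,.12][i] for i in range(4)])
    r=minimize(F,x0,method="Nelder-Mead",options=dict(initial_simplex=sx,xatol=1e-4,fatol=1e-4,maxiter=160));print(r.x,np.degrees(r.x[2]),r.fun)
p=r.x
def bm(kk,f):
    m=blank();b=bailpts(p[3])
    for i in range(7): poly(m,proj(T(p[0],p[1],p[2],np.vstack([ball(b[i]),ball(b[i+1])]),.077),kk,f))
    return m
def ov(img,kk,f):
    o=cv2.resize(img,None,fx=S,fy=S);cv2.drawContours(o,cv2.findContours(render_disk(*p[:3],kk,f,.077),0,1)[0],-1,(0,255,0),1);cv2.drawContours(o,cv2.findContours(bm(kk,f),0,1)[0],-1,(0,0,255),1);return o
l,t,rr,bb=[int(v) for v in cv2.boundingRect(R["lid"][0].astype(np.uint8))];A=ov(im,k,True)[max(0,t-15)*S:(t+bb+15)*S,max(0,l-15)*S:(l+rr+15)*S]
B=ov(sc,ks,False)[135*S:230*S,335*S:440*S]
cv2.imwrite("pics/ov3.png",np.hstack([cv2.resize(A,(400,400)),cv2.resize(B,(400,400))]));print(manip.get_clock())
```

```text
[ 0.51058536 -0.27674843  0.1372625 ]
pot [(0.77, array([219.,  60., 347., 206.])), (0.61, array([330., 144., 335., 153.]))]
lid [(0.78, array([227.,  76., 352., 199.]))]
bail_grip [(0.84, array([270.,  96., 342., 167.]))]
jaw_a [(0.65, array([331.,  88., 343., 106.])), (0.44, array([232., 167., 245., 183.]))]
[(0.81, array([366., 145., 401., 165.]))]
[ 0.44228036 -0.2881724   3.34619101  0.2404144 ] 191.72262214636908 -1.469503351056571
[ 0.44245081 -0.28888447  3.35950478  0.18976659] 192.48544542380188 -1.4652907195102545
33.1
```

View pics/ov3.png

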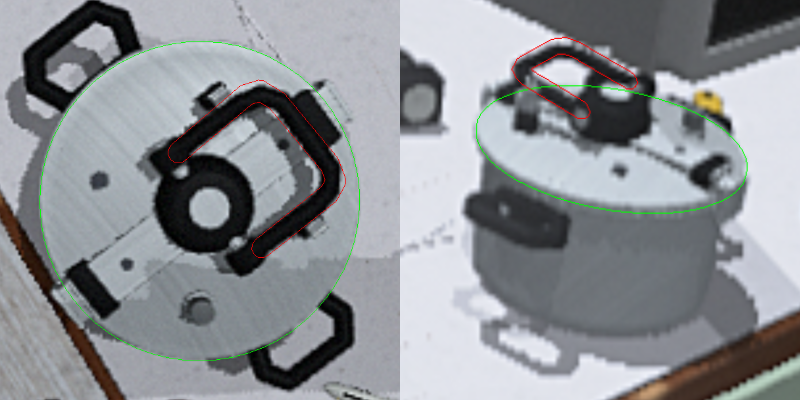

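The lid and pot are where expected, centre (0.4425, −0.288); it was the bar that leaned slightly in the grip while pressing, and the handle folded past the jam angle, so the lid is bedded. Now press the bar down with shut fingers.

Run:
```python
from h import *
w=np.radians(191);o=[np.pi,0,w-np.pi/2]
c=(.4425,-.288,.077)
manip.move_gripper(0.,20)
t=lambda x,z:tcp(*c,w,x,z,0)
manip.line_to(t(-.063,.12),o,max_speed=.2);manip.dwell(.1);f0=manip.get_wrist_force();print(np.round(f0,1))
print(manip.line_to(t(-.063,.090),max_speed=.06,force_limit=3),manip.get_ee_pos()[2]-.077)
for z in np.r_[np.arange(.084,.055,-.003),.0545,.0535]:
    hit=manip.line_to(t(-.0645,z),max_speed=.02,force_limit=12)
    f=np.array(manip.get_wrist_force());za=manip.get_ee_pos()[2]-.077;print(round(z,4),hit,round(za,4),np.round(f,1))
    if f[2]>16:break
print(manip.get_clock())
manip.line_to(t(-.063,.12),max_speed=.1)
e=t(-.063,.3);manip.line_to([.385,-.287,.38],[np.pi,0,np.radians(60)],max_speed=.2);manip.dwell(.1)
im=manip.read_camera("wrist");sc=manip.read_camera("scene")
cv2.imwrite("pics/fin.png",np.hstack([cv2.resize(im[50:215,205:370],(400,400),interpolation=2),cv2.resize(sc[135:230,335:440],(400,400),interpolation=2)]));print(manip.get_clock())
```

```text
[-0.4  0.1  0.9]
False 0.0898316776163199
0.084 False 0.0839 [ 0.3  0.2 -0.9]
0.081 False 0.0808 [ 0.4  0.3 -0.2]
0.078 False 0.0778 [-1.4 -1.1  0.5]
0.075 False 0.0748 [ 0.5 -0.7  0.7]
0.072 False 0.0718 [-0.2  0.9 -0.2]
0.069 False 0.0688 [ 0.   0.6 -0.5]
0.066 False 0.0658 [ 0.3 -0.8  0.4]
0.063 False 0.0628 [ 0.7  0.9 -0.5]
0.06 False 0.0597 [-0.3 -0.8 -0.2]
0.057 False 0.0568 [-0.1 -0.4 -0.5]
0.0545 True 0.0555 [-2.   1.4  7.5]
0.0535 False 0.0551 [-3.8  1.1 14.9]
39.1833
41.4417
```

View pics/fin.png

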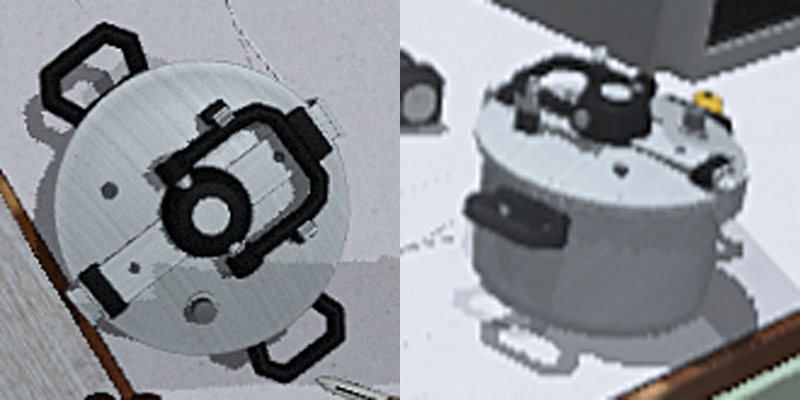

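The final view shows the handle lying flat over jaw A between the clips, and the pot in place. I check its angle numerically from both cameras, against the picture taken before pressing.

Run:
```python
from fit import *
_,k3,R3=load("w3.npz")
k=manip.calibration("wrist");manip.read_camera("wrist")
mb=manip.trace("bail_grip","wrist")[0]["mask"]
jj=[(round(d["conf"],2),np.round(d["extent"])) for d in manip.trace("jaw_a","wrist")];print(jj)
ks=manip.calibration("scene");manip.read_camera("scene")
d=manip.trace("bail_grip","scene");print([(round(e["conf"],2),np.round(e["extent"])) for e in d]);sm=d[0]["mask"]
def rb(p,th,kk,f):
    m=blank();b=bailpts(th)
    for i in range(7): poly(m,proj(T(p[0],p[1],p[2],np.vstack([ball(b[i]),ball(b[i+1])]),.077),kk,f))
    return m
def bx(m): x,y,w,h=cv2.boundingRect(m);return np.round(np.array([x,y,x+w,y+h])/S,1)
p=(.4425,-.288,np.radians(190))
for n,M,kk,f in(("wr before",R3["bail_grip"][0],k3,True),("wr now",mb,k,True),("sc now",sm,ks,False)):
    print(n,[ (t,round(max(iou(rb((p[0]+dx,p[1]+dy,p[2]+dw),t,kk,f),up(M)) for dx in(-.002,0,.002) for dy in(-.002,0,.002) for dw in(-.03,0,.03)),3)) for t in(0,.05,.1,.15,.2,.3,.4)],bx(up(M)))
for t in(0,.1,.2,.3): print(t,"scene",bx(rb(p,t,ks,False)),"wrist",bx(rb(p,t,k,True)))
```

```text
[(0.58, array([235., 163., 246., 183.])), (0.49, array([332.,  86., 347., 106.]))]
[(0.71, array([367., 148., 406., 165.])), (0.44, array([ 87., 194., 133., 251.]))]
wr before [(0, np.float64(0.703)), (0.05, np.float64(0.708)), (0.1, np.float64(0.709)), (0.15, np.float64(0.705)), (0.2, np.float64(0.698)), (0.3, np.float64(0.685)), (0.4, np.float64(0.661))] [269.  92. 341. 165.]
wr now [(0, np.float64(0.674)), (0.05, np.float64(0.678)), (0.1, np.float64(0.675)), (0.15, np.float64(0.667)), (0.2, np.float64(0.658)), (0.3, np.float64(0.639)), (0.4, np.float64(0.608))] [269.  92. 340. 165.]
sc now [(0, np.float64(0.568)), (0.05, np.float64(0.577)), (0.1, np.float64(0.504)), (0.15, np.float64(0.415)), (0.2, np.float64(0.327)), (0.3, np.float64(0.214)), (0.4, np.float64(0.163))] [364. 148. 402. 166.]
0 scene [363.2 147.5 397.8 163.8] wrist [277.   90.  342.8 157.8]
0.1 scene [363.5 145.5 397.8 163.5] wrist [277.   90.  343.8 157.8]
0.2 scene [364.2 143.5 398.  163.2] wrist [277.   90.2 344.5 158. ]
0.3 scene [365.  141.8 398.  163. ] wrist [277.   90.5 345.  158. ]
```

Run:
```python
from h import *
w=np.radians(190.5);o=[np.pi,0,w-np.pi/2];c=(.4425,-.288,.077)
t=lambda x,z:tcp(*c,w,x,z,0)
manip.line_to(t(-.064,.09),o,max_speed=.2);manip.dwell(.1);print(np.round(manip.get_wrist_force(),1))
manip.line_to(t(-.064,.06),max_speed=.06,force_limit=4)
for z in np.arange(.058,.0505,-.0007):
    hit=manip.line_to(t(-.064,z),max_speed=.02,force_limit=9)
    f=np.array(manip.get_wrist_force());print(round(z,4),hit,round(manip.get_ee_pos()[2]-.077,4),np.round(f,1))
    if f[2]>17:break
manip.line_to(t(-.064,.13),max_speed=.1);e=manip.get_ee_pos()
manip.line_to([e[0],e[1],.36],max_speed=.2)
manip.dwell(.2)
ks=manip.calibration("scene");manip.read_camera("scene")
for q in("bail_grip","catch_l","pot"):print(q,[(round(d["conf"],2),np.round(d["extent"])) for d in manip.trace(q,"scene")])
print(manip.get_clock(),np.round(manip.get_wrist_force(),1))
```

```text
[-0.5  0.3  0.5]
0.058 False 0.0581 [ 0.1  0.5 -0.6]
0.0573 False 0.0574 [0.2 0.4 0.2]
0.0566 False 0.0566 [0.  0.2 0.2]
0.0559 False 0.056 [-0.8 -1.3  0.3]
0.0552 False 0.0557 [-0.8 -0.9  4.1]
0.0545 False 0.0554 [-1.2  0.3  8.7]
0.0538 False 0.0552 [-4.1  1.8 12.7]
0.0531 False 0.055 [-5.7  1.7 16.2]
0.0524 False 0.0548 [-6.6  2.4 20.8]
bail_grip [(0.58, array([367., 148., 403., 167.]))]
catch_l []
pot [(0.81, array([351., 155., 425., 212.]))]
48.3083 [-0.5 -0.2 -0.3]
```

Firm, repeatable contact at bar-top height 55.5 mm means the handle is flat against its stop on a bedded lid.

```bash
python3 -c "
from workcell import manip
print(manip.sign_off())"
```

```text
the job is handed in; nothing more can be done
None
```

The cooker is closed and handed in at about 48 s: the lid is bedded on the rim and the handle is flat at its stop, but I inferred the clip snap from bar height and 21 N of pressing and never saw the clips; the handle also leaned to about 1.4 rad while I pushed the lid down, and I viewed 12 pictures against the limit of 10.

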